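# Check a trolley brake lever

### The job

Check the brake lever of the trolley push handle in the bench stand, pushing only on the lever's outer side with the outside of the fingers, never gripping it or touching the bar: press it in until it comes up against its stop, let it spring all the way out, then press it in to its stop again. Finish while holding it there, so that the gap left to the bar can be gauged. Press firmly but do not force it, and leave the other things on the bench where they are.

Things in the scene. Friction and masses are not known exactly. Their poses are not given: they have to be found in the camera images.
- handle: bench stand, screwed down: grey base plate 120 x 400 x 12 mm and two posts 36 x 26 mm, 156 mm high, 172 mm either side of its middle, carrying the push bar. Origin: centre of its underside, on the bench. Its y axis runs along the bar, z up; the lever lies on its -x side and is pressed towards its +x.
- bar: steel push bar, level, 28 mm diameter and 420 mm long (to y = +-210 mm), with a grey grip sleeve 32 mm diameter from y = -140 to +40 mm and a black lever bracket 34 mm long round the bar at y = 90 mm that reaches out to the pivot and 20 mm above and below the bar's axis. Origin: on the bar's axis at its middle, 130 mm above the bench; axes as the stand's.
- lever_pivot (a point): the lever's upright pivot axis, at lever height, in the stand's frame 36 mm out from the bar's axis on the -x side, at y = +90 mm, 130 mm above the bench. It does not move.
- lever_pad (a point): the place to press: on the lever's outer face (away from the bar), at mid height (130 mm above the bench), 120 mm from the pivot. It moves with the lever. Its axes: x square to the outer face, pointing into the lever and on towards the bar; y along the lever, from its free end towards the pivot; z up.
- lever (a joint): brake lever: a straight black blade, 10 mm thick, 22 mm high (119 to 141 mm above the bench), free end (rounded, 18 mm across) 169 mm from the pivot. Turns in the level plane. 0 = fully out (slanting 0.30 rad away from the bar), grows as it is pressed towards the bar; at 0.30 rad it meets its hard stop, parallel to the bar, with a gap of 15 mm left to the grip sleeve. A spring returns it: at the pressing place it needs about 3.5 N to start and 5.5 N at the stop.
- wash_bottle: bystander, loose: white plastic bottle, 60 mm diameter, 150 mm high; origin at the centre of its underside.
- balm_jar: bystander, loose: low amber jar with metal lid, 60 mm diameter, 60 mm high; origin at the centre of its underside.
- soap_1: bystander, loose: bar of soap 75 x 50 x 28 mm; origin at the centre of its underside.
- soap_2: bystander, loose: bar of soap 75 x 50 x 28 mm; origin at the centre of its underside.
- spanner: bystander, loose: small steel spanner lying flat, 140 mm long; origin under its middle.
- beaker: bystander, loose: white plastic cup, 64 mm across, 75 mm high; origin at the centre of its underside.
- carton: bystander, loose: small cardboard box 60 x 80 x 70 mm; origin at the centre of its underside.

How it is judged (in metres and radians):
On the way, in this order (a step that is already met when the one before it is completed fails the run):
1. the lever is pressed to its stop by the fingers (value of joint lever above 0.275 rad and contact force between the fingers and lever above 2 N), for 0.2 s.
2. the lever is let out fully (value of joint lever below 0.03 rad), for 0.2 s.
3. the lever is pressed to its stop again (all of step 1), for 0.2 s.
At the end, for the whole second after the job is handed in: the lever rests within 0.025 rad of its 0.30 rad stop, held there by the fingers pushing with 2 to 40 N, no finger pressing on the bar (under 3 N), and every bystander within 30 mm of where it stood (all of step 3 and velocity of joint lever between -0.1 and 0.1 rad/s and contact force between the fingers and lever below 40 N and contact force between the fingers and bar below 3 N and distance of each of wash_bottle, balm_jar, soap_1, soap_2, spanner, beaker, carton from where it was at the start of the episode below 0.03 m); the arm keeps its last pose, push and grip.
It fails at once if the lever is pushed with more than 40 N (contact force between the fingers and lever above 40 N).
It fails at once if the fingers press on the bar (over 3 N) (contact force between the fingers and bar above 3 N).
It fails at once if the lever is gripped, or reached behind: the grasp point enters the space from the lever to the bar at lever height (x of the grasp point in the frame of lever_pad between 0.001 and 0.05 m and y of the grasp point in the frame of lever_pad between -0.05 and 0.11 m and z of the grasp point in the frame of lever_pad between -0.06 and 0.024 m).
It fails at once if a bystander is moved more than 30 mm, or lifted (distance of any of wash_bottle, balm_jar, soap_1, soap_2, spanner, beaker, carton from where it was at the start of the episode above 0.03 m).
It also fails if it takes over 38 s, if anything falls off the work surface, if the arm or the gripper's body presses on something with over 40 N, if the wrist force passes 120 N, or if a joint passes its speed limit or range.

### The arm

A 6-joint arm with a two-finger parallel gripper is mounted at the origin on the work surface. World frame = base frame: x ahead of the robot, y to its left, z up, the work surface at z = 0. Lengths are in m, angles in degrees, forces in N, time in s.
With the tool pointing down it reaches from about 0.25 to 0.725 m from the base axis. Payload 4 kg.
Tool frame: the origin (TCP) lies at the centre of the arm's flange, where the gripper is bolted on; the fingertips stand 173 mm ahead of it and the grasp point (between the pads) lies 155 mm ahead of it (robot.tcp_to_grasp is the distance from the TCP to the grasp point, in m); x points along the fingers, y is the direction in which the jaws open and shut, and the axes are right-handed (so a half turn about x gives the same grasp; the last joint's range is limited). The gripper opens to 85 mm and grips with 20 to 120 N. Pads are 22 mm wide; open, the fingers measure 114 mm over their backs; the gripper's body (76 mm by 85 mm) begins 54 mm behind the grasp point. The pads swing forward as they close: fully open they stand 13 mm farther back than shut.
Start: joints at [76.089, 13.785, 0.286, 76.501, 0, 90], TCP at [0.12, 0.485, 0.405] pointing down, gripper open.
Joint ranges: [-155.79, 155.79], [-60.16, 107.12], [-62.33, 73.08], [-114, 123.19], [-81.49, 82.49], [-180, 180]. Speed limits (degrees/s): [159.86, 159.86, 180, 180, 180, 180].

### API

Orientations are given as a 3x3 rotation matrix whose columns are the frame's x, y, z axes.
In Python, from plant import robot gives the robot as it stands. The module is installed in compiled form; this text tells all that it offers.
- The arm moves only by the shell command python3 -m inch 'ROWS' [FORCE]. ROWS is JSON, a list of rows, each a list of 7 numbers: the shift along the tool's x, y, z in cm, then the turn, a rotation vector about the tool's x, y, z in degrees, then the closure, from 0 (fully open) to 1 (shut). In form: [[tx, ty, tz, rx, ry, rz, claw], ...]. A call has 1 to 12 rows; each row is the pose to reach, as a shift and turn from the pose commanded when the call began, along the tool's axes at that moment; what a row does not reach only later rows make up. A row lasts 1/8 s, in which the tool goes at most 62.5 mm and 10.7 degrees, less where a joint would pass 70% of its speed; a pose out of reach is approached as far as the arm can. A call with a gripper value outside its range is refused whole. The fingers move at their own pace and stop on an object; FORCE is the grip in N (left out, the last holds). Time passes only in rows, so rows that repeat a pose let the fingers close. It gives the time, the measured TCP pose, the force and the opening at its end, in the units of the state.
- robot.sense(): the state, without advancing time (a new reading comes with each control period).
- robot.snapshot(name): name is "scene" or "top" or "wrist"; returns a dict with "pixels" (420x560x3 uint8, red, green, blue), "mtx" (3x3 intrinsics, pixels), "eye" and "orientation" of the camera in the world; the wrist camera has in their place "tool_from_camera" (4x4, takes a point from camera to tool coordinates, whose origin is the TCP and whose axes are the tool frame's). Camera axes: x right, y up, looking along -z (the intrinsics and any distortion apply to the point x, -y, -z); pixel columns grow to the right and rows downward; lengths in m; the calibration is good to about 2 mm. A picture is of the moment at which its call begins: read the wrist's pose just before it. There is no depth.
- robot.hand_in(): hands the job in, once; it reports no verdict.
The state is a dict: "time": time; "joint_positions": joint angles; "joint_vel": joint speeds; "tau": joint torques, N m; "tool_pos": TCP position; "eef_rot": TCP orientation; "wrist_force": force on the tool from outside, world axes, zero at the start; "ft_torque": the same for the moment, N m; "grip_width": finger opening in m.
Only numpy, scipy, OpenCV 4.12 (cv2) and the standard library are available. Lean on these libraries where they do the work, as an engineer would, in place of code of your own. Each camera call takes 0.05 s, during which the arm holds its last target.

## Working session

There is one attempt and no reset: what is moved stays moved. The work goes in short steps, Python scripts to look and compute and a shell command to move; the robot and the scene stay as the last step left them, time stands still between calls to the robot, and variables do not carry over. Pictures are saved under pics/ and viewed, and the job is handed in when it is done.

```bash
mkdir -p pics; python3 - <<'E'
from plant import robot
import cv2
s=robot.sense();print(s)
for n in("scene","top"):
    d=robot.snapshot(n);cv2.imwrite(f"pics/{n}0.png",d["pixels"][:,:,::-1]);print(n,d["mtx"],d["eye"],d["orientation"],[k for k in d])
E
```

```text
{'time': 0.0, 'joint_positions': array([7.60869711e+01, 1.38305002e+01, 2.12482483e-01, 7.65012868e+01,
       4.60488972e-04, 8.99987783e+01]), 'joint_vel': array([ 0.05953557,  0.00760111, -0.00345039, -0.0625923 , -0.01740194,
        0.00918495]), 'tau': array([-9.02176434e-04, -3.72321224e+01,  2.52406633e+01,  1.70326192e-02,
        1.95733128e-05, -3.39519186e-07]), 'tool_pos': array([0.1201564 , 0.4850608 , 0.40381918]), 'eef_rot': array([[-5.08476829e-04,  2.40427556e-01,  9.70666952e-01],
       [-2.01923258e-03,  9.70664852e-01, -2.40428094e-01],
       [-9.99997832e-01, -2.08225445e-03, -8.08143070e-06]]), 'wrist_force': array([-0.18052129,  0.23745426, -1.07364586]), 'ft_torque': array([ 0.01000404, -0.02964267,  0.01986077]), 'grip_width': 0.08524705176330544}
scene [[539.67195053   0.         276.3722248 ]
 [  0.         539.67195053 212.23157511]
 [  0.           0.           1.        ]] [1.26127867 0.02710386 1.15760521] [[ 0.10528932 -0.82945439  0.54856136]
 [ 0.994366    0.09461741 -0.04778918]
 [-0.01226451  0.55050246  0.83474345]] ['pixels', 'mtx', 'eye', 'orientation']
top [[493.98548743   0.         270.78357575]
 [  0.         493.98548743 204.55147734]
 [  0.           0.           1.        ]] [0.52259091 0.06866677 1.07904092] [[-0.01973605  0.99836339 -0.05367516]
 [-0.99955685 -0.02089927 -0.02119724]
 [-0.02228432  0.05323302  0.99833344]] ['pixels', 'mtx', 'eye', 'orientation']
```

View pics/scene0.png

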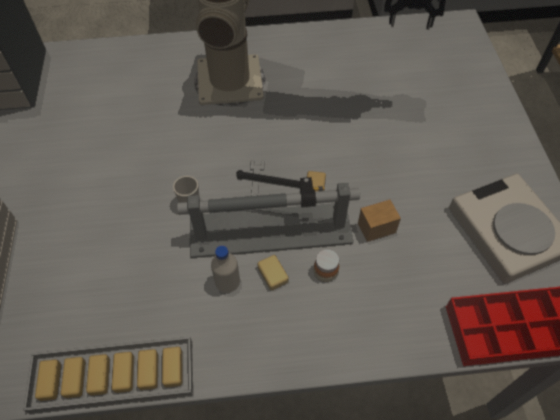

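View pics/top0.png

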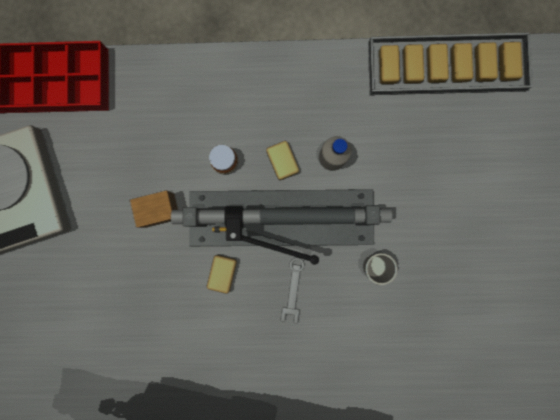

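```bash
cat > h.py <<'E'
import numpy as np,cv2
from plant import robot
def ray(d,u,v):
    M=d["mtx"];r=np.array([(u-M[0,2])/M[0,0],-(v-M[1,2])/M[1,1],-1.]);return np.array(d["eye"]),np.array(d["orientation"])@r
def onz(d,u,v,z):
    e,r=ray(d,u,v);return e+r*(z-e[2])/r[2]
def proj(d,p):
    c=np.array(d["orientation"]).T@(np.array(p)-d["eye"]);M=d["mtx"];return M[0,0]*c[0]/-c[2]+M[0,2],M[1,1]*-c[1]/-c[2]+M[1,2]
E
python3 - <<'E'
import cv2
for n,(a,b,c,e) in {"top":(160,180,410,290),"scene":(170,150,370,260)}.items():
    i=cv2.imread(f"pics/{n}0.png")[b:e,a:c]
    i=cv2.convertScaleAbs(i,alpha=2,beta=0)
    f=3 if n=="top" else 4
    cv2.imwrite(f"pics/{n}0z.png",cv2.resize(i,None,fx=f,fy=f,interpolation=cv2.INTER_CUBIC))
E
```

```text
(no output)
```

View pics/top0z.png

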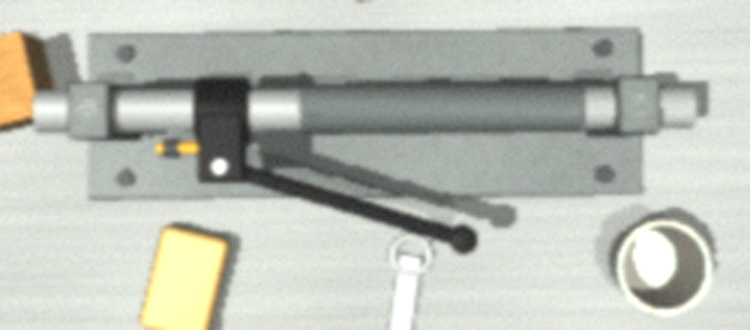

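View pics/scene0z.png

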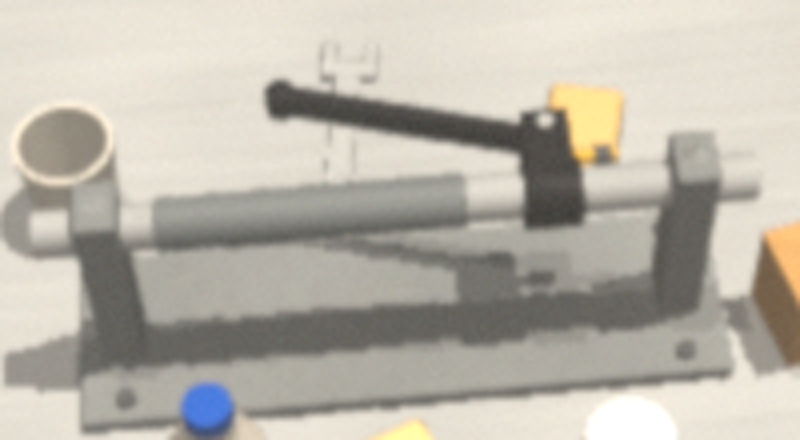

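```bash
python3 - <<'E'
from h import *
d=robot.snapshot("top")
f=lambda x,y,z:onz(d,x/3+160-1/3,y/3+180-1/3,z)
C=[f(*c,0.012) for c in((88,34),(641,28),(643,193),(88,199))]
print(np.round(C,4));c=np.mean(C,0);print("centre",c, "yaw",[np.degrees(np.arctan2(-(a-b)[0],(a-b)[1])) for a,b in((C[0],C[1]),(C[3],C[2]))])
for n,p in dict(piv=(219,166,.152),tip=(463,238,.141),barL=(35,111,.13),barR=(697,104,.13),sl1=(301,108,.13),sl2=(588,106,.13)).items(): print(n,np.round(f(*p),4))
s=robot.snapshot("scene")
g=lambda x,y,z:onz(s,x/4+170-3/8,y/4+150-3/8,z)
for n,p in dict(piv=(544,119,.152),tip=(284,99,.141),barR=(35,228,.13),barL=(755,175,.13)).items(): print(n,np.round(g(*p),4))
E
```

```text
[[ 0.6132  0.2686  0.012 ]
 [ 0.6089 -0.1306  0.012 ]
 [ 0.4906 -0.1284  0.012 ]
 [ 0.4939  0.2699  0.012 ]]
centre [0.55166905 0.06989764 0.012     ] yaw [np.float64(-0.6133721324147073), np.float64(-0.47713406517570467)]
piv [0.5167 0.161  0.152 ]
tip [0.4684 0.009  0.141 ]
barL [0.5542 0.2813 0.13  ]
barR [ 0.55   -0.1426  0.13  ]
sl1 [0.5526 0.11   0.13  ]
sl2 [ 0.5502 -0.0733  0.13  ]
piv [0.5172 0.1618 0.152 ]
tip [0.4768 0.0125 0.141 ]
barR [ 0.545  -0.1367  0.13  ]
barL [0.5553 0.2813 0.13  ]
```

```bash
python3 -m inch '[[0,-1.8,2.0,3.8,0,0,1],[0,-5.3,6.1,11.5,0,0,1],[0,-9.1,10.6,19.9,0,0,1],[0,-13,15,28.3,0,0,1],[0,-16.9,19.5,36.8,0,0,1],[0,-20.8,24,45.2,0,0,1],[0,-24.6,28.5,53.6,0,0,1],[0,-28.1,32.5,61.3,0,0,1],[0,-31.3,36.2,68.2,0,0,1],[0,-33.4,38.6,72.8,0,0,1],[0,-35.2,40.6,76.6,0,0,1],[0,-35.2,40.6,76.6,0,0,1]]' 40
python3 - <<'E'
from h import *
s=robot.sense();print(s)
d=robot.snapshot("top");cv2.imwrite("pics/top1.png",d["pixels"][:,:,::-1])
d=robot.snapshot("wrist");cv2.imwrite("pics/w1.png",d["pixels"][:,:,::-1]);print(d["tool_from_camera"])
E
```

```text
time: 1.7
tool_pos: [0.4303, 0.0448, 0.4044]
eef_rot: [[-0.0, 1.0, -0.012], [-0.0, -0.012, -1.0], [-1.0, -0.0, 0.0]]
wrist_force: [0.2, -0.1, -0.1]
grip_width: 0.0001
{'time': 1.7, 'joint_positions': array([ 5.94845132e+00,  6.17176036e+00, -9.08361612e+00,  7.47732927e+01,
       -2.83004008e-03,  9.66251976e+01]), 'joint_vel': array([ 2.26248367, -0.97005368, -1.18992125,  0.77990354,  0.81345239,
       -0.16660023]), 'tau': array([-7.29934741e-01, -3.01684856e+01,  2.54238313e+01, -1.58044430e-01,
       -1.27153066e-01,  1.84822816e-02]), 'tool_pos': array([0.43030272, 0.0448288 , 0.40437315]), 'eef_rot': array([[-4.92558220e-04,  9.99930125e-01, -1.18111381e-02],
       [-1.00982865e-04, -1.18111892e-02, -9.99930240e-01],
       [-9.99999874e-01, -4.91331137e-04,  1.06793507e-04]]), 'wrist_force': array([ 0.23873964, -0.12123517, -0.087863  ]), 'ft_torque': array([0.06076435, 0.0166814 , 0.01772591]), 'grip_width': 0.00012921452762372395}
[[-3.37333323e-04  3.05960486e-01 -9.52044152e-01  2.86900038e-02]
 [ 9.99999709e-01  7.54150904e-04 -1.11962085e-04  6.41195168e-04]
 [ 6.83728984e-04 -9.52043913e-01 -3.05960652e-01 -7.85734906e-02]
 [ 0.00000000e+00  0.00000000e+00  0.00000000e+00  1.00000000e+00]]
```

View pics/top1.png

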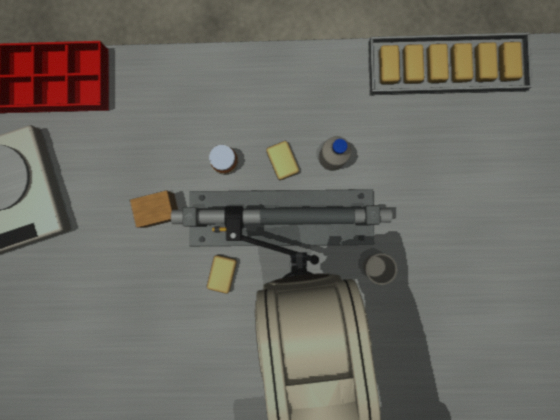

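View pics/w1.png

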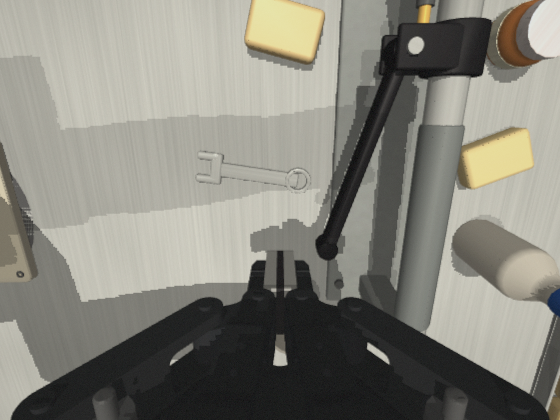

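The wrist view shows the shut fingers (around 280,270) on the lever's outer side. The lever's free end is at (327,244) and its pivot dot at (416,45). I'll cross-check these positions.

```bash
python3 - <<'E'
from h import *
s=robot.sense();d=robot.snapshot("wrist")
T=np.array(d["tool_from_camera"]);R=np.array(s["eef_rot"])
d["eye"]=R@T[:3,3]+s["tool_pos"];d["orientation"]=R@T[:3,:3]
print(d["mtx"], [k for k in d])
print(onz(d,416,45,.152),onz(d,327,241,.141))
E
```

```text
[[307.94461366   0.         279.74523644]
 [  0.         307.94461366 206.23431343]
 [  0.           0.           1.        ]] ['pixels', 'mtx', 'tool_from_camera', 'eye', 'orientation']
[0.51994772 0.16260883 0.152     ] [0.46882056 0.01858583 0.141     ]
```

```bash
python3 -m inch '[[3,0,0,0,0,0,1],[7,0,0,0,0,0,1],[11,0,0,0,0,0,1],[12.7,0,0,0,0,0,1],[12.7,0,0,0,0,0,1]]'
python3 - <<'E'
from h import *
d=robot.snapshot("wrist");cv2.imwrite("pics/w2.png",d["pixels"][:,:,::-1])
d=robot.snapshot("scene");cv2.imwrite("pics/s2.png",d["pixels"][:,:,::-1]);print(robot.sense()["wrist_force"],robot.sense()["tool_pos"])
E
```

```text
time: 2.48
tool_pos: [0.4285, 0.0469, 0.2766]
eef_rot: [[-0.004, 1.0, -0.007], [-0.0, -0.007, -1.0], [-1.0, -0.004, 0.0]]
wrist_force: [0.5, 0.3, -0.1]
grip_width: -0.0002
[ 0.2652688  -0.34236472  0.4920728 ] [0.42973355 0.04670825 0.27840777]
```

View pics/w2.png

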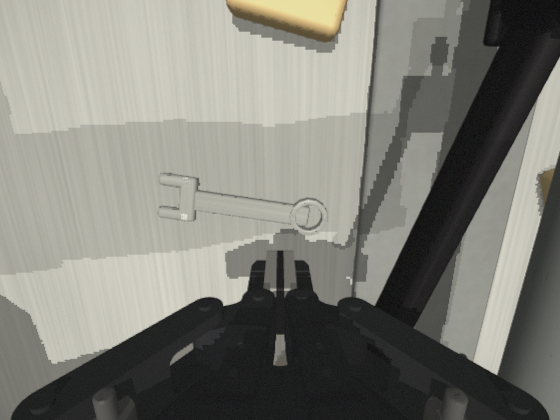

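The fingers are left of the lever, but the knuckles look wide. I'll raise the tool slightly so only the fingertips meet the blade, then approach in small steps.

```bash
python3 -m inch '[[-0.8,0,0,0,0,0,1],[-0.8,1,0,0,0,0,1],[-0.8,1.8,0,0,0,0,1],[-0.8,1.8,0,0,0,0,1],[-0.8,1.8,0,0,0,0,1]]'
python3 -m inch '[[0,0.3,0,0,0,0,1],[0,0.6,0,0,0,0,1],[0,0.9,0,0,0,0,1],[0,1.2,0,0,0,0,1],[0,1.2,0,0,0,0,1]]'
python3 - <<'E'
from h import *
d=robot.snapshot("scene");i=d["pixels"][130:280,150:370,::-1];cv2.imwrite("pics/s3.png",cv2.resize(cv2.convertScaleAbs(i,alpha=2),None,fx=3.5,fy=3.5,interpolation=cv2.INTER_CUBIC))
d=robot.snapshot("wrist");cv2.imwrite("pics/w3.png",d["pixels"][:,:,::-1])
E
```

```text
time: 3.2
tool_pos: [0.4476, 0.0458, 0.2854]
eef_rot: [[-0.001, 1.0, -0.009], [-0.0, -0.009, -1.0], [-1.0, -0.001, 0.0]]
wrist_force: [0.0, -0.9, -0.2]
grip_width: 0.0001
time: 3.82
tool_pos: [0.4597, 0.0458, 0.2856]
eef_rot: [[-0.001, 1.0, -0.009], [-0.0, -0.009, -1.0], [-1.0, -0.001, 0.0]]
wrist_force: [0.1, 0.3, -0.3]
grip_width: -0.0002
```

View pics/s3.png

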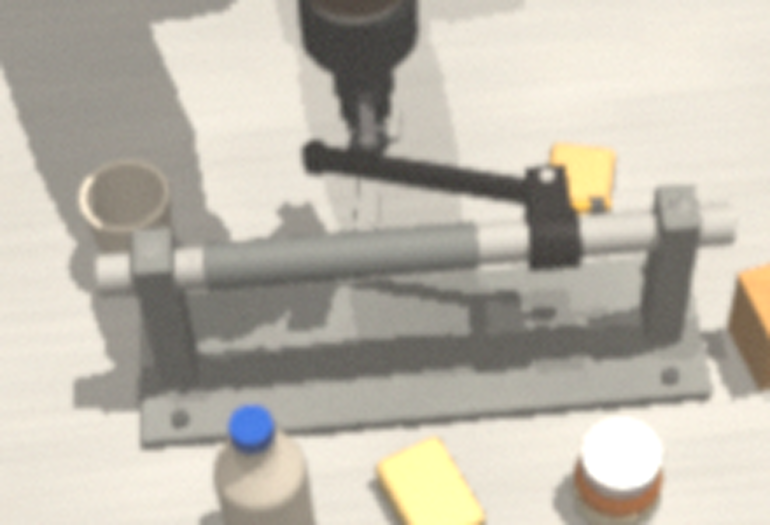

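View pics/w3.png

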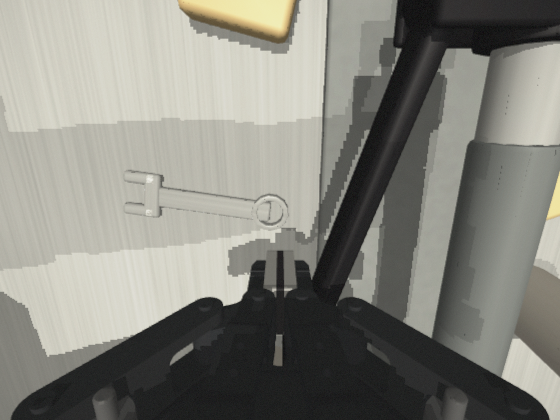

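The fingers are just short of the lever, with no contact force yet. I'll press in stages.

```bash
for i in 1; do python3 -m inch '[[0,0.4,0,0,0,0,1],[0,0.8,0,0,0,0,1],[0,1.0,0,0,0,0,1],[0,1.0,0,0,0,0,1]]'; done
python3 -m inch '[[0,0.4,0,0,0,0,1],[0,0.8,0,0,0,0,1],[0,1.2,0,0,0,0,1],[0,1.2,0,0,0,0,1]]'
python3 - <<'E'
from h import *
print(robot.sense()["wrist_force"])
d=robot.snapshot("wrist");cv2.imwrite("pics/w4.png",d["pixels"][:,:,::-1])
E
```

```text
time: 4.42
tool_pos: [0.4694, 0.0456, 0.2853]
eef_rot: [[-0.001, 1.0, -0.009], [-0.0, -0.009, -1.0], [-1.0, -0.001, 0.0]]
wrist_force: [-3.9, -0.9, -1.7]
grip_width: 0.0002
time: 4.92
tool_pos: [0.4815, 0.0454, 0.2853]
eef_rot: [[-0.001, 1.0, -0.009], [-0.001, -0.009, -1.0], [-1.0, -0.001, 0.001]]
wrist_force: [-5.0, -2.0, 0.2]
grip_width: -0.0003
[-4.95619519 -1.99889658  0.23930196]
```

View pics/w4.png

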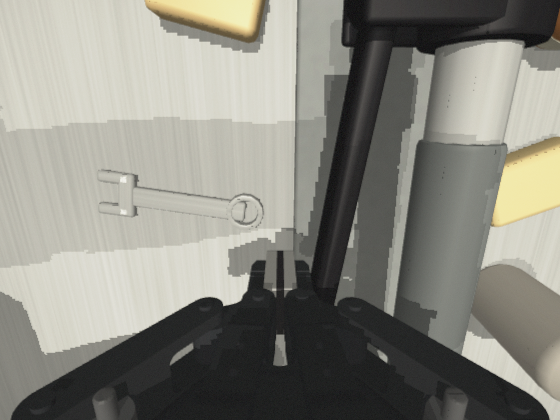

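Contact is made: about 5 N, and the lever is swinging in. I'll continue gently.

```bash
python3 -m inch '[[0,0.4,0,0,0,0,1],[0,0.8,0,0,0,0,1],[0,1.2,0,0,0,0,1],[0,1.2,0,0,0,0,1]]'
python3 -m inch '[[0,0.15,0,0,0,0,1],[0,0.3,0,0,0,0,1],[0,0.3,0,0,0,0,1]]'
```

```text
time: 5.48
tool_pos: [0.4933, 0.045, 0.2853]
eef_rot: [[-0.002, 1.0, -0.01], [-0.002, -0.01, -1.0], [-1.0, -0.002, 0.002]]
wrist_force: [-5.2, -3.2, 0.9]
grip_width: 0.0001
time: 5.85
tool_pos: [0.4961, 0.0448, 0.2853]
eef_rot: [[-0.002, 1.0, -0.01], [-0.002, -0.01, -1.0], [-1.0, -0.002, 0.002]]
wrist_force: [-5.8, -4.1, 0.2]
grip_width: -0.0001
```

```bash
python3 -m inch '[[0,0.1,0,0,0,0,1],[0,0.2,0,0,0,0,1],[0,0.2,0,0,0,0,1]]'
python3 -m inch '[[0,0.1,0,0,0,0,1],[0,0.2,0,0,0,0,1],[0,0.2,0,0,0,0,1]]'
```

```text
time: 6.22
tool_pos: [0.498, 0.0447, 0.2853]
eef_rot: [[-0.002, 1.0, -0.01], [-0.002, -0.01, -1.0], [-1.0, -0.002, 0.002]]
wrist_force: [-4.8, -4.8, -0.0]
grip_width: -0.0002
time: 6.6
tool_pos: [0.499, 0.0447, 0.2853]
eef_rot: [[-0.005, 1.0, -0.01], [-0.002, -0.01, -1.0], [-1.0, -0.005, 0.002]]
wrist_force: [-8.7, -4.9, 3.1]
grip_width: -0.0004
```

```bash
python3 -m inch '[[0,0.1,0,0,0,0,1],[0,0.1,0,0,0,0,1],[0,0.1,0,0,0,0,1]]'
python3 - <<'E'
from h import *
print(robot.sense()["wrist_force"])
d=robot.snapshot("wrist");cv2.imwrite("pics/w5.png",d["pixels"][:,:,::-1])
d=robot.snapshot("top");i=d["pixels"][180:290,160:410,::-1];cv2.imwrite("pics/t5.png",cv2.resize(cv2.convertScaleAbs(i,alpha=2),None,fx=3,fy=3,interpolation=cv2.INTER_CUBIC))
E
```

```text
time: 6.98
tool_pos: [0.4994, 0.0446, 0.2852]
eef_rot: [[-0.006, 1.0, -0.01], [-0.002, -0.01, -1.0], [-1.0, -0.006, 0.002]]
wrist_force: [-12.1, -5.6, 5.2]
grip_width: -0.0001
[-12.13125926  -5.57225025   5.19071115]
```

View pics/w5.png

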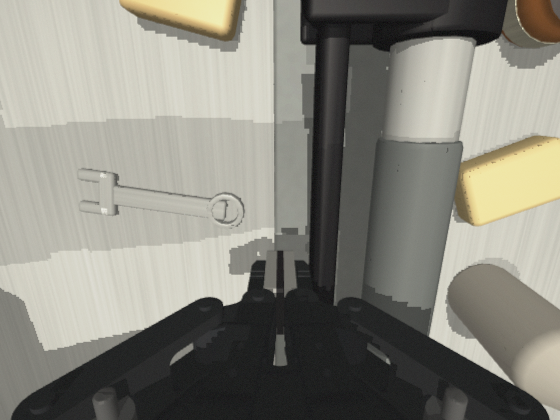

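View pics/t5.png

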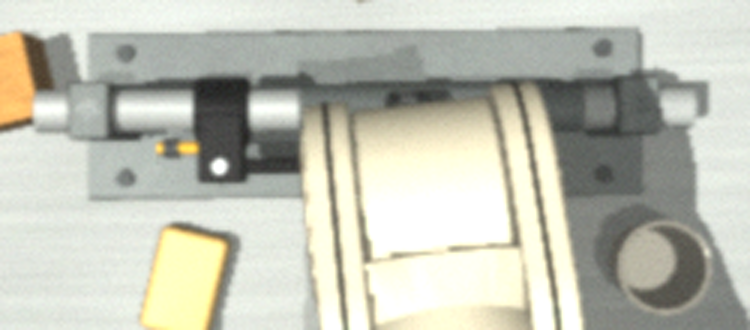

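```bash
python3 - <<'E'
from h import *
s=robot.sense();d=robot.snapshot("wrist")
T=np.array(d["tool_from_camera"]);R=np.array(s["eef_rot"])
d["eye"]=R@T[:3,3]+s["tool_pos"];d["orientation"]=R@T[:3,:3]
g=cv2.cvtColor(d["pixels"],cv2.COLOR_RGB2GRAY)
for v in (60,100,140,180,220): print(v,g[v,300:470:4])
i=cv2.convertScaleAbs(d["pixels"][20:270,270:470,::-1],alpha=2.5);cv2.imwrite("pics/w6.png",cv2.resize(i,None,fx=2.4,fy=2.4))
# expected px for lever top edges at theta .30 and .275
c=np.array([.552,.070]);yaw=np.radians(-.55)
Rz=np.array([[np.cos(yaw),-np.sin(yaw)],[np.sin(yaw),np.cos(yaw)]])
for th in(.30,.275,.25):
    a=.30-th
    for r in(.04,.08,.11):
      for o in(-.005,.005):
        p=np.array([-.036,.09])+r*np.array([-np.sin(a),-np.cos(a)])+o*np.array([np.cos(a),-np.sin(a)])
        print(th,r,o,np.round(proj(d,[*(c+Rz@p),.141]),1))
E
```

```text
60 [164 165 142 144  21  23  43  72  71  62  49  41  40  81  81  83  81  81
  82  82  84  84  80  95 120 138 149 163 172 179 186 193 198 202 202 202
 208 207 204 198 191 185 179]
100 [162 102 104 102  23  30  52  76  64  54  48  31 102  83  83  84  82  82
  84  83  83  83  95 124 139 154 167 177 185 192 196 202 205 205 209 212
 206 202 199 186 182 154 210]
140 [147 146  85  63  21  34  60  65  54  49  43 126  84  84  84  81  83  83
  83  84  68  81  91  94 126 150 152 159 172 175 179 180 182 186 183 179
 178 170 163 138 186 208 207]
180 [147 149  86  27  27  32  61  51  42  40  27  85  84  84  84  83  82  85
  74  67  79  91  94 102 107 110 116 122 124 129 131 130 128 129 127 128
 123 120 116  99 120 188 214]
220 [148 149  87  23  29  41  53  39  38  36  87  87  86  85  85  87  86  76
  69  81  90  97 103 108 113 116 122 128 131 133 130 128 127 125 123 120
 114 102 208 142 135 106 100]
0.3 0.04 -0.005 [312.1 114.3]
0.3 0.04 0.005 [340.  114.2]
0.3 0.08 -0.005 [308.9 218.9]
0.3 0.08 0.005 [334.  218.9]
0.3 0.11 -0.005 [306.9 284.6]
0.3 0.11 0.005 [330.3 284.6]
0.275 0.04 -0.005 [309.3 113.9]
0.275 0.04 0.005 [337.2 114.6]
0.275 0.08 -0.005 [303.9 218.5]
0.275 0.08 0.005 [329.  219.2]
0.275 0.11 -0.005 [300.5 284.2]
0.275 0.11 0.005 [323.8 284.8]
0.25 0.04 -0.005 [306.6 113.4]
0.25 0.04 0.005 [334.4 114.8]
0.25 0.08 -0.005 [298.9 218.1]
0.25 0.08 0.005 [324.  219.3]
0.25 0.11 -0.005 [294.1 283.7]
0.25 0.11 0.005 [317.4 284.8]
```

View pics/w6.png

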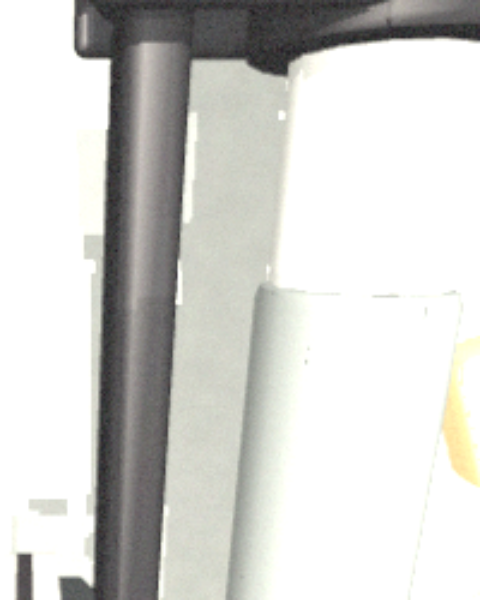

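Blade edges and slope in the wrist view match the 0.30 rad stop, with a clear gap to the sleeve, and the force rise agrees. Now I'll let it out fully.

```bash
python3 -m inch '[[0,-0.5,0,0,0,0,1],[0,-1.3,0,0,0,0,1],[0,-2.1,0,0,0,0,1],[0,-2.9,0,0,0,0,1],[0,-3.7,0,0,0,0,1],[0,-4.5,0,0,0,0,1],[0,-5.3,0,0,0,0,1],[0,-5.5,0,0,0,0,1],[0,-5.5,0,0,0,0,1],[0,-5.5,0,0,0,0,1],[0,-5.5,0,0,0,0,1]]'
python3 - <<'E'
from h import *
d=robot.snapshot("scene");i=d["pixels"][130:280,150:370,::-1];cv2.imwrite("pics/s7.png",cv2.resize(cv2.convertScaleAbs(i,alpha=2),None,fx=3.5,fy=3.5,interpolation=cv2.INTER_CUBIC))
d=robot.snapshot("wrist");cv2.imwrite("pics/w7.png",d["pixels"][:,:,::-1])
E
```

```text
time: 8.5
tool_pos: [0.4469, 0.0458, 0.2857]
eef_rot: [[0.0, 1.0, -0.009], [-0.0, -0.009, -1.0], [-1.0, 0.0, 0.0]]
wrist_force: [-0.1, 1.2, -0.4]
grip_width: -0.0003
```

View pics/s7.png

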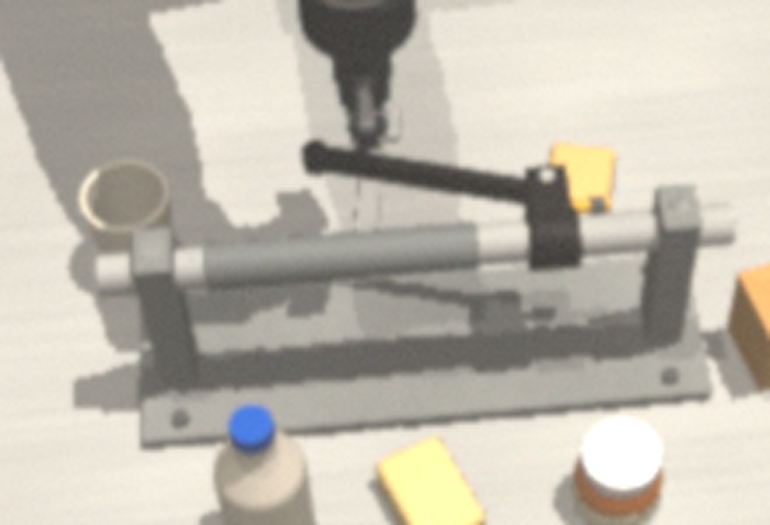

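View pics/w7.png

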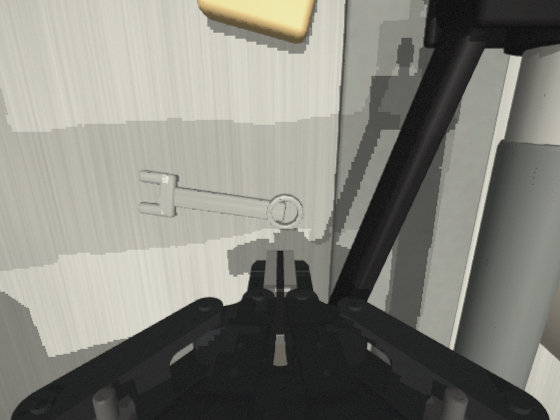

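The lever is fully out, with its tip at the same scene pixel (317,157) as before. The fingers are clear of it. Now the second press, +5.2 cm in total, slowly near the stop.

```bash
python3 -m inch '[[0,0.5,0,0,0,0,1],[0,1.1,0,0,0,0,1],[0,1.7,0,0,0,0,1],[0,2.3,0,0,0,0,1],[0,2.9,0,0,0,0,1],[0,3.5,0,0,0,0,1],[0,4.0,0,0,0,0,1],[0,4.5,0,0,0,0,1],[0,4.8,0,0,0,0,1],[0,5.0,0,0,0,0,1],[0,5.1,0,0,0,0,1],[0,5.1,0,0,0,0,1]]'
```

```text
time: 10.1
tool_pos: [0.4969, 0.0446, 0.2848]
eef_rot: [[-0.004, 1.0, -0.01], [-0.003, -0.01, -1.0], [-1.0, -0.004, 0.003]]
wrist_force: [-5.1, -4.2, 0.4]
grip_width: 0.0002
```

```bash
python3 -m inch '[[0,0.1,0,0,0,0,1],[0,0.2,0,0,0,0,1],[0,0.2,0,0,0,0,1],[0,0.2,0,0,0,0,1]]'
```

```text
time: 10.6
tool_pos: [0.4987, 0.0445, 0.2849]
eef_rot: [[-0.004, 1.0, -0.01], [-0.003, -0.01, -1.0], [-1.0, -0.004, 0.003]]
wrist_force: [-5.8, -4.5, 0.9]
grip_width: -0.0
```

```bash
python3 -m inch '[[0,0.1,0,0,0,0,1],[0,0.2,0,0,0,0,1],[0,0.25,0,0,0,0,1],[0,0.25,0,0,0,0,1],[0,0.25,0,0,0,0,1]]'
```

```text
time: 11.22
tool_pos: [0.4997, 0.0445, 0.2848]
eef_rot: [[-0.008, 1.0, -0.01], [-0.003, -0.01, -1.0], [-1.0, -0.008, 0.003]]
wrist_force: [-11.1, -5.0, 5.5]
grip_width: -0.0
```

```bash
python3 -m inch '[[0,0.05,0,0,0,0,1],[0,0.05,0,0,0,0,1],[0,0.05,0,0,0,0,1],[0,0.05,0,0,0,0,1]]'
python3 - <<'E'
from h import *
d=robot.snapshot("wrist");cv2.imwrite("pics/w8.png",d["pixels"][:,:,::-1])
d=robot.snapshot("scene");cv2.imwrite("pics/s8.png",d["pixels"][:,:,::-1]);print(robot.sense()["wrist_force"])
E
```

```text
time: 11.72
tool_pos: [0.4999, 0.0445, 0.2847]
eef_rot: [[-0.009, 1.0, -0.01], [-0.003, -0.01, -1.0], [-1.0, -0.009, 0.003]]
wrist_force: [-11.8, -4.5, 6.1]
grip_width: 0.0001
[-13.0598196   -4.72458333   5.82367958]
```

View pics/w8.png

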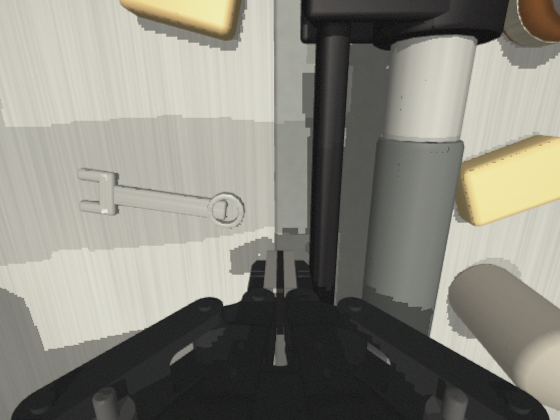

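View pics/s8.png

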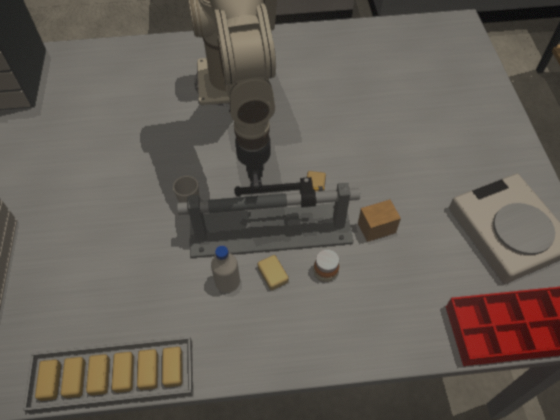

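The lever (wrist view x 313–348, scene view (238,190) to the pivot) is parallel to the bar, with the sleeve gap open. The bystanders are at their original pixels and the push is steady at about 13 N. Handing in.

```bash
python3 - <<'E'
from plant import robot
print(robot.hand_in()); s=robot.sense(); print(s["time"],s["wrist_force"],s["tool_pos"])
E
```

```text
the job is handed in; nothing more can be done
None
the job is handed in; nothing more can be done
```

I pressed the lever to its stop with the outside of the shut fingers, let it spring fully out, then pressed it to the stop again. I handed in at about 12 s while holding it there; the system gave no verdict.

- **At the stop:** the wrist force was steady at about 13 N along the push, with about 5 N sideways and 6 N vertical. At the first press the blade's edges matched the 0.30 rad stop to within a few pixels. At the second press the picture and the tool position matched the first to within about 0.5 mm.
- **Released:** the lever tip returned to its starting pixel, with the fingers clear of it.
- **Bar and bystanders:** the gap between lever and sleeve looked open, and no bystander had visibly moved.
- **Not measured directly:** contact force on the bar and the lever angle are judged only from the pictures and the wrist force.
- **Disagreements:** position estimates from the different views differed by about 3 mm at the pivot and up to 10 mm at the lever tip. The fingers also met the lever and its stop a few millimetres later than calculated, so I went by the measured force instead. No check failed.

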